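# Turn the stock-bin insert the right way round

### The arm

A 7-joint arm with a two-finger parallel gripper is mounted at the origin on the work surface. World frame = base frame: x ahead of the robot, y to its left, z up, the work surface at z = 0. Lengths are in mm, angles in rad, forces in N, time in s.
With the tool pointing down it reaches from about 425 to 950 mm from the base axis. Payload 4.7 kg.
Tool frame: the origin (TCP) lies on the centre line of the jaws, within the pads' length; the fingertips stand 8 mm ahead of it and the grasp point (between the pads) lies 11 mm behind it; y points along the fingers, z is the direction in which the jaws open and shut, and the axes are right-handed (so a half turn about y gives the same grasp; the last joint's range is limited). The gripper opens to 87 mm and grips with 3 to 60 N. Pads are 19 mm wide; open, the fingers measure 117 mm over their backs; the gripper's body (75 mm by 190 mm) begins 51 mm behind the grasp point.
Start: joints at [1.1, 0.469, -0.049, 1.532, 0.024, 1.141, -0.082], TCP at [288.655, -610.186, 230.573] pointing down, gripper open.
Joint ranges: [-2.59, 2.59], [-0.33, 1.99], [-1.39, 1.29], [0.1, 2.45], [-1.04, 4.18], [0.21, 1.99], [-2.66, 2.66]. Speed limits (rad/s): [2.57, 2.57, 3.14, 3.14, 3.14, 3.14, 3.14].

### API

Orientations are given as a 3x3 rotation matrix whose columns are the frame's x, y, z axes.
In Python, from rig import ctrl gives the robot as it stands.
- The arm moves only by the tool arm_command, never from a script. Its argument "series" is a list that holds one entry, the list of rows, each a list of 5 numbers: the closure, from 0 (fully open) to 1 (shut), then the shift along the tool's x, y, z in cm, then the turn about the tool's y in rad. In form: [[[gripper, dx, dy, dz, roll], ...]]. A call has 1 to 20 rows; each row shifts and turns the pose as measured when the row begins, along the tool's axes as they then stand; what a row does not reach is not made up. A row lasts 1/8 s, in which the tool goes at most 62.5 mm and 10.7 degrees, less where a joint would pass 70% of its speed; a pose out of reach is approached as far as the arm can. A call is refused whole if a number of a shift passes 6.25 or a number of a turn 0.188, either way. A call with a gripper value outside its range is refused whole. The fingers move at their own pace and stop on an object; "newtons" is the grip in N (left out, the last holds). Time passes only in rows, so rows that do not move let the fingers close. It gives the time, the measured TCP pose, the force and the opening at its end, in the units of the state.
- ctrl.observe(): the state, without advancing time (a new reading comes with each control period).
- ctrl.grab_frame(name): name is "side" or "top" or "wrist"; returns a dict with "color" (400x640x3 uint8, red, green, blue), "K" (3x3 intrinsics, pixels), "dist" ([k1, k2, p1, p2, k3] as OpenCV has them; the pictures are not rectified), "pose" (4x4, takes a point from camera to world coordinates). Camera axes: x right, y up, looking along -z (the intrinsics and any distortion apply to the point x, -y, -z); pixel columns grow to the right and rows downward; lengths in mm; the calibration is good to about 2 mm. A picture is of the moment at which its call begins. There is no depth.
- ctrl.sign_off(): hands the job in, once; it reports no verdict.
The state is a dict: "clock": time; "q": joint angles; "qvel": joint speeds; "effort": joint torques, N m; "tcp_pos": TCP position; "ee_rot": TCP orientation; "ft_force": force on the tool from outside, world axes, zero at the start; "ft_torque": the same for the moment, N m; "width": finger opening in mm.
Only numpy, scipy, OpenCV 4.12 (cv2) and the standard library are available. Lean on these libraries where they do the work, as an engineer would, in place of code of your own. Each camera call takes 0.05 s, during which the arm holds its last target. There are 200 camera calls.

### The job

Two white stock bins on the packing bench hold grey sorting inserts, but in one of them the insert sits back to front, its three narrow pockets at the bin's low scooped front. Take that insert by its knob, lift it clear of the bin, turn it half round and lower it (do not drop it) until it is fully home, with its large compartment at the low front. Leave the other bin's insert, which is right already, where it is.

Things in the scene. Friction and masses are not known exactly. Their poses are not given: they have to be found in the camera images.
- bin: white stock bin with the insert back to front, fixed; left or right. Cavity 154 (its x) by 110 mm, walls 4 mm, floor 5 mm thick, rim 60 mm high, flared over its top 8 mm to guide the insert. +x end: low scooped front, 24 mm high between two corner posts, turned up to 50 degrees from facing away from the robot. Origin: centre of its underside, on the bench; z up
- insert: grey plastic insert to be turned, about 0.2 kg, 146 (x) by 102 mm, walls 45 mm high. +x half: one large compartment with a low end wall; -x half: three pockets. Origin: centre of its round upright knob (30 mm across, 34 tall, grip from any side), 84 mm above its underside, 89 above the bench when seated. 4 mm play all round. Its x starts opposite to the bin's x and must end the same way
- insert_big (a point): middle of that insert's large compartment: 37 mm along the insert's +x from the knob's axis, 75 mm below the knob's centre; axes as the insert's
- other_insert: the same kind of insert in the other, identical white bin, already the right way round and to be left alone; origin at the centre of its knob, x to its large compartment

How it is judged:
By the outcome, as a careful person would: the job done as asked, in the order asked, and still so for the second after the job is handed in, with the robot touching nothing.
It also fails if it takes over 43 s, if anything falls off the work surface, if the arm or the gripper's body presses on something with over 40 N, if the wrist force passes 120 N, or if a joint passes its speed limit or range.

## Working session

There is one attempt and no reset: what is moved stays moved. The work goes in short steps, Python scripts to look and compute and a tool call to move; the robot and the scene stay as the last step left them, time stands still between calls to the robot, and variables do not carry over. Pictures are saved under pics/ and viewed, about 8 in all and at most 12, crops included, and the job is handed in when it is done.

Besides the shell and the picture viewer there is one more tool, called after "Emit:" as a command line: name --argument value ..., lists and objects as JSON in quotes. arm_command: Moves the arm, as the interface text tells. Its arguments: {"type":"object","properties":{"series":{"type":"array","items":{"type":"array","items":{"type":"array","items":{"type":"number"}}}},"newtons":{"type":"number"}},"required":["series"]}

```bash
mkdir -p pics; cat > h.py <<'E'
import numpy as np,cv2
from rig import ctrl
def ray(f,u,v):
    p=cv2.undistortPoints(np.array([[[u,v]]],float),f["K"],np.array(f["dist"],float))[0,0]
    T=np.array(f["pose"]); d=T[:3,:3]@np.array([p[0],-p[1],-1.]); return T[:3,3],d/np.linalg.norm(d)
def plane(f,u,v,z):
    o,d=ray(f,u,v); return o+d*(z-o[2])/d[2]
def tri(rs):
    A=np.zeros((3,3));b=np.zeros(3)
    for o,d in rs:
        P=np.eye(3)-np.outer(d,d);A+=P;b+=P@o
    x=np.linalg.solve(A,b); return x,[np.linalg.norm((np.eye(3)-np.outer(d,d))@(x-o)) for o,d in rs]
def proj(f,p):
    T=np.array(f["pose"]);c=T[:3,:3].T@(np.array(p,float)-T[:3,3])
    return cv2.projectPoints(np.array([[c[0],-c[1],-c[2]]]),np.zeros(3),np.zeros(3),f["K"],np.array(f["dist"],float))[0].ravel()
def save(f,n): cv2.imwrite("pics/"+n+".png",f["color"][:,:,::-1])
E
python3 - <<'E'
from h import *
import pickle
fs={}
for n in("side","top","wrist"):
    f=ctrl.grab_frame(n);fs[n]=f;save(f,n+"0");print(n,np.round(f["pose"],3).tolist())
pickle.dump(fs,open("f0.pkl","wb"))
c=[fs[n]["color"][:,:,::-1] for n in("top","side")]
s=ctrl.observe();print(s["clock"],s["tcp_pos"],np.round(s["ee_rot"],3).tolist(),s["width"])
E
```

```text
side [[-0.776, 0.451, -0.441, 115.553], [-0.63, -0.548, 0.55, 479.576], [0.006, 0.705, 0.709, 729.625], [0.0, 0.0, 0.0, 1.0]]
top [[-0.001, 0.974, -0.226, 377.184], [-1.0, -0.001, 0.0, -7.2], [-0.0, 0.226, 0.974, 847.774], [0.0, 0.0, 0.0, 1.0]]
wrist [[0.428, 0.862, 0.272, 362.479], [-0.904, 0.409, 0.127, -575.855], [-0.002, -0.3, 0.954, 384.158], [0.0, 0.0, 0.0, 1.0]]
0.15 [ 288.43630833 -609.78095824  229.74943196] [[-0.904, -0.001, 0.428], [-0.428, 0.001, -0.904], [0.0, -1.0, -0.002]] 86.90836604379983
```

View pics/top0.png

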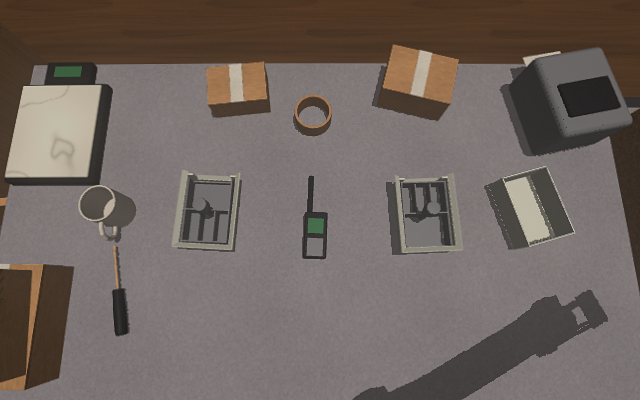

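View pics/side0.png

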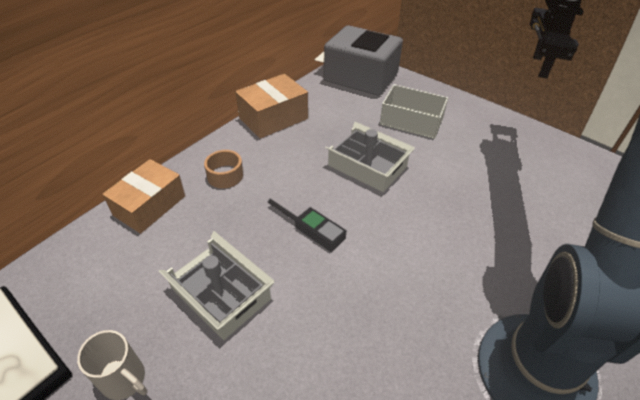

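The top view shows the left bin at about (207,212) with its large compartment at the far end. The right bin at (428,213) has its pockets at the far end, which is its low front, so it looks like the wrong one. I'll enlarge to confirm and measure.

```bash
python3 - <<'E'
from h import *
import pickle
fs=pickle.load(open("f0.pkl","rb"))
t=fs["top"]["color"][:,:,::-1];s=fs["side"]["color"][:,:,::-1]
a=cv2.resize(t[165:265,380:480],(400,400),interpolation=cv2.INTER_CUBIC)
b=cv2.resize(s[110:210,320:420],(400,400),interpolation=cv2.INTER_CUBIC)
cv2.imwrite("pics/c1.png",np.hstack([a,b]))
E
```

```text
(no output)
```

View pics/c1.png

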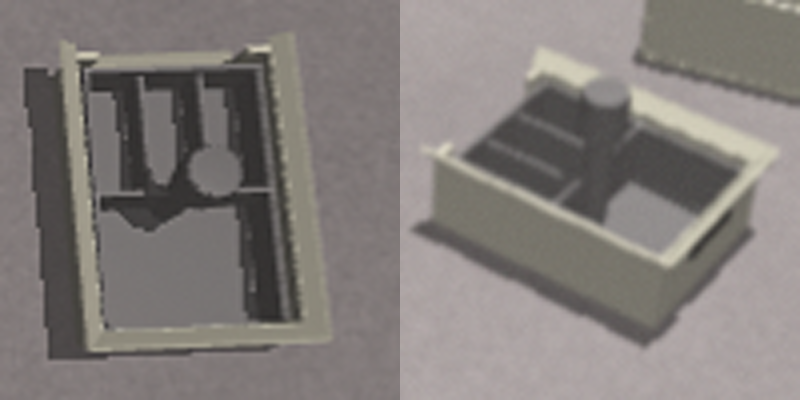

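The enlargement (top at left, side at right) confirms it. In the right bin the pockets face the notched low front (far end), and the knob top is at crop (214,171) and (607,93). Next I'll triangulate the knob and rim corners.

```bash
python3 - <<'E'
from h import *
import pickle
fs=pickle.load(open("f0.pkl","rb"));T,S=fs["top"],fs["side"]
top=lambda x,y:ray(T,380+(x+.5)/4-.5,165+(y+.5)/4-.5)
side=lambda x,y:ray(S,320+(x-400+.5)/4-.5,110+(y+.5)/4-.5)
P=dict(knobtop=((214,171),(607,93)),FL=((66,42),(425,150)),FR=((290,36),(540,48)),BL=((90,350),(668,266)),BR=((330,342),(778,152)))
R={}
for k,(a,b) in P.items():
    R[k],e=tri([top(*a),side(*b)]);o,d=top(*a);print(k,R[k].round(1),np.round(e,1),(o+d*(60-o[2])/d[2]).round(1))
k=R["knobtop"]
for n in("BL","BR"):
    f=R["F"+n[1]]-R[n];print(np.linalg.norm(f),np.degrees(np.arctan2(f[1],f[0])))
print("w",np.linalg.norm(R["BL"]-R["BR"]))
s=ctrl.observe();print(s["tcp_pos"].round(1),np.degrees(np.arctan2(s["ee_rot"][1,0],s["ee_rot"][0,0])))
E
```

```text
knobtop [ 536.2 -250.6  103. ] [1.1 1.1] [ 544.3 -265.2   60. ]
FL [ 621.5 -187.5   55.1] [1.3 1.3] [ 618.8 -187.    60. ]
FR [ 624.3 -313.1   60.3] [2.3 2.3] [ 622.3 -314.2   60. ]
BL [ 448.  -190.5   58.8] [2. 2.] [ 446.1 -191.2   60. ]
BR [ 451.7 -320.8   58.8] [1.9 1.9] [ 450.  -321.3   60. ]
173.5877580192139 0.9921940599596916
172.78035320830404 2.5734023944399675
w 130.38122304581748
[ 288.4 -609.8  229.7] -154.6855977648421
```

Emit:
arm_command --series '[[[0, -4.7, 0, -2.7, 0], [0, -4.7, 0, -2.7, 0], [0, -4.7, 0, -2.7, 0], [0, -4.7, 0, -2.7, 0], [0, -4.7, 0, -2.7, 0], [0, -4.7, 0, -2.7, 0], [0, -4.7, 0, -2.7, 0], [0, -4.7, 0, -2.7, 0], [0, 0, 0, 0, 0.18], [0, 0, 0, 0, 0.18]]]'

```text
clock: 1.4
tcp_pos: [542.5, -242.1, 225.8]
ee_rot: [[-0.998, -0.005, 0.069], [-0.069, 0.004, -0.998], [0.004, -1.0, -0.005]]
ft_force: [0.0, -0.4, -0.9]
width: 87.0
```

```bash
cat >> h.py <<'E'
def st():
    s=ctrl.observe();R=np.array(s["ee_rot"]);print("t",round(s["clock"],2),"tcp",s["tcp_pos"].round(1),"yaw_x",np.degrees(np.arctan2(R[1,0],R[0,0])).round(2),"tilt",R[:2,1].round(3),"q",np.round(s["q"],2),"w",round(s["width"],1),"F",np.round(s["ft_force"],1));return s,R
def to(p):
    s,R=st();print("tool shift cm",(R.T@(np.array(p)-s["tcp_pos"])/10).round(2))
E
python3 -c "
from h import *
to([536,-252,230])"
```

```text
t 1.4 tcp [ 542.5 -242.1  225.8] yaw_x -176.02 tilt [-0.005  0.004] q [ 0.46  0.35 -0.14  1.73  0.05  1.07 -1.2 ] w 87.0 F [ 0.  -0.4 -0.9]
tool shift cm [ 0.72 -0.42  0.94]
```

```bash
python3 - <<'E'
from h import *
import pickle
f=ctrl.grab_frame("wrist");pickle.dump(f,open("w1.pkl","wb"));save(f,"w1");print(proj(f,[536,-251,106]),proj(f,[536,-251,103]),f["K"][0,0])
E
```

```text
[328.50284147 200.61685848] [328.43544141 199.61302516] 313.39625881455294
```

View pics/w1.png

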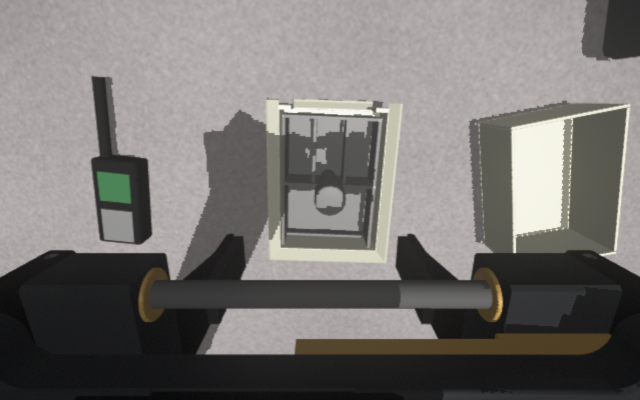

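```bash
python3 - <<'E'
from h import *
import pickle
f=pickle.load(open("w1.pkl","rb"))
c=f["color"][90:270,255:415,::-1];cv2.imwrite("pics/w1c.png",cv2.resize(c,None,fx=3.3333,fy=3.3333,interpolation=cv2.INTER_CUBIC))
E
```

```text
(no output)
```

View pics/w1c.png

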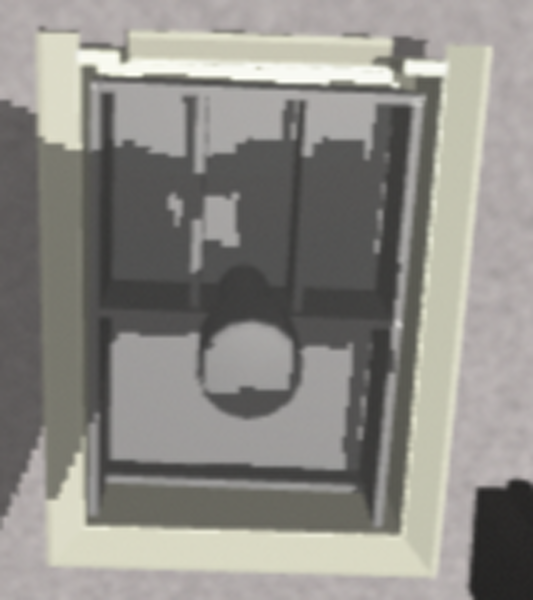

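The wrist crop shows the knob disc centre at crop (250,368), insert wall corners at (92,83), (425,95), (93,520) and (378,525), and bin outer corners at (38,30), (491,45), (50,565) and (437,576).

```bash
python3 - <<'E'
from h import *
import pickle
f=pickle.load(open("w1.pkl","rb"));fs=pickle.load(open("f0.pkl","rb"))
px=lambda x,y:(255+(x+.5)/3.3333-.5,90+(y+.5)/3.3333-.5)
T=ray(fs["top"],433.1,207.4);S=ray(fs["side"],371.5,132.9);W=ray(f,*px(250,368))
for c in([T,W],[S,W],[T,S,W]):
    x,e=tri(c);print("knobtop",x.round(1),np.round(e,1))
print("wrist only z106",plane(f,*px(250,368),106).round(1))
def q(n,z,c):
    P=[plane(f,*px(*a),z) for a in c];fl,fr,bl,br=P;ang=lambda v:np.degrees(np.arctan2(v[1],v[0])).round(2)
    print(n,np.mean(P,0).round(1),"len",np.linalg.norm(fl-bl).round(1),np.linalg.norm(fr-br).round(1),"wid",np.linalg.norm(fl-fr).round(1),np.linalg.norm(bl-br).round(1),"yaw",ang(fl-bl),ang(fr-br),ang(fl-fr)-90,ang(bl-br)-90)
q("bin",60,[(38,30),(491,45),(50,565),(437,576)])
q("ins",50,[(92,83),(425,95),(93,520),(378,525)])
to([536,-251,230])
E
```

```text
knobtop [ 535.3 -251.9  101.5] [0.4 0.4]
knobtop [ 536.4 -251.5  102.8] [1. 1.]
knobtop [ 536.  -251.4  102.6] [0.7 1.3 0.9]
wrist only z106 [ 536.6 -252.   106. ]
bin [ 536.1 -254.2   60. ] len 174.9 174.6 wid 132.6 132.9 yaw 2.38 2.5 2.219999999999999 2.3599999999999994
ins [ 535.  -252.3   50. ] len 147.4 145.7 wid 102.0 99.4 yaw 2.06 1.04 2.049999999999997 3.0600000000000023
t 1.45 tcp [ 542.9 -241.4  225.9] yaw_x -176.19 tilt [-0.004  0.005] q [ 0.45  0.35 -0.14  1.73  0.05  1.07 -1.2 ] w 86.8 F [ 0.7  0.1 -0.2]
tool shift cm [ 0.75 -0.42  0.91]
```

Emit:
arm_command --series '[[[0, 0.75, 0, 1.0, 0], [0, 0, 3, 0, 0], [0, 0, 3, 0, 0], [0, 0, 3, 0, 0], [0, 0, 2, 0, 0], [0, 0, 0, 0, 0]]]' --newtons 40

```text
clock: 2.2
tcp_pos: [531.2, -259.2, 113.0]
ee_rot: [[-0.997, -0.005, 0.074], [-0.074, 0.002, -0.997], [0.005, -1.0, -0.002]]
ft_force: [-0.1, -0.3, 0.7]
width: 87.0
```

```bash
python3 -c "
from h import *
to([536,-252,80])"
```

```text
t 2.2 tcp [ 531.2 -259.2  113. ] yaw_x -175.76 tilt [-0.005  0.002] q [ 0.48  0.47 -0.12  1.84  0.07  0.84 -1.18] w 87.0 F [-0.1 -0.3  0.7]
tool shift cm [-0.55  3.3  -0.68]
```

Emit:
arm_command --series '[[[0, -0.5, 0, -0.6, 0], [0, 0, 0, 0, 0], [0, 0, 1.5, 0, 0], [0, 0, 1.2, 0, 0], [0, 0, 0, 0, 0]]]'

```text
clock: 2.82
tcp_pos: [537.0, -254.0, 87.0]
ee_rot: [[-0.997, -0.001, 0.075], [-0.075, -0.0, -0.997], [0.001, -1.0, 0.0]]
ft_force: [0.1, 0.6, -1.0]
width: 86.7
```

```bash
python3 -c "
from h import *
to([536,-252,80])"
```

```text
t 2.83 tcp [ 537. -254.   87.] yaw_x -175.7 tilt [-0.001 -0.   ] q [ 0.46  0.5  -0.12  1.86  0.08  0.79 -1.2 ] w 86.7 F [ 0.1  0.6 -1. ]
tool shift cm [ 0.08  0.7  -0.21]
```

Emit:
arm_command --series '[[[0, 0.1, 0.6, -0.2, 0], [0, 0, 0, 0, 0], [0.4, 0, 0, 0, 0], [0.4, 0, 0, 0, 0], [1, 0, 0, 0, 0], [1, 0, 0, 0, 0], [1, 0, 0, 0, 0], [1, 0, 0, 0, 0]]]' --newtons 40

```text
clock: 3.82
tcp_pos: [536.3, -252.3, 81.2]
ee_rot: [[-0.997, 0.0, 0.075], [-0.075, -0.001, -0.997], [-0.0, -1.0, 0.001]]
ft_force: [0.2, -0.3, -0.4]
width: 35.1
```

```bash
python3 -c "
from h import *
to([536,-252,80])"
```

```text
t 3.83 tcp [ 536.3 -252.3   81.2] yaw_x -175.7 tilt [ 0.    -0.001] q [ 0.46  0.51 -0.12  1.87  0.08  0.77 -1.2 ] w 35.1 F [ 0.2 -0.3 -0.4]
tool shift cm [ 0.03  0.12 -0.03]
```

Emit:
arm_command --series '[[[1, 0, 0, 0, 0], [1, 0, 0, 0, 0], [1, 0, 0, 0, 0], [1, 0, 0, 0, 0]]]'

```text
clock: 4.32
tcp_pos: [536.3, -252.1, 81.2]
ee_rot: [[-0.997, 0.0, 0.075], [-0.075, -0.001, -0.997], [-0.0, -1.0, 0.001]]
ft_force: [0.9, 1.1, 1.1]
width: 29.3
```

Emit:
arm_command --series '[[[1, 0, -0.8, 0, 0], [1, 0, -1.5, 0, 0], [1, 0, -1.5, 0, 0], [1, 0, -1.5, 0, 0], [1, 0, -1.5, 0, 0], [1, 0, -1.5, 0, 0], [1, 0, -1.5, 0, 0], [1, 0, 0, 0, 0]]]'

```text
clock: 5.32
tcp_pos: [536.5, -252.3, 187.4]
ee_rot: [[-0.997, 0.002, 0.075], [-0.075, -0.002, -0.997], [-0.002, -1.0, 0.002]]
ft_force: [-0.4, 0.5, -2.1]
width: 29.3
```

```bash
python3 - <<'E'
from h import *
to([536,-252,172])
import pickle
w=ctrl.grab_frame("wrist");f=ctrl.grab_frame("side");save(f,"s2");a=cv2.resize(f["color"][60:220,290:450],(560,560))
b=w["color"]
cv2.imwrite("pics/l2.png",np.hstack([cv2.resize(f["color"][60:220,290:450],(400,400)),cv2.resize(b[80:280,220:420],(400,400))])[:,:,::-1]);pickle.dump(w,open("w2.pkl","wb"))
E
```

```text
t 5.33 tcp [ 536.5 -252.3  187.4] yaw_x -175.7 tilt [ 0.002 -0.002] q [ 0.47  0.38 -0.13  1.78  0.06  0.98 -1.18] w 29.3 F [-0.4  0.5 -2.1]
tool shift cm [ 0.05  1.54 -0.04]
```

View pics/l2.png

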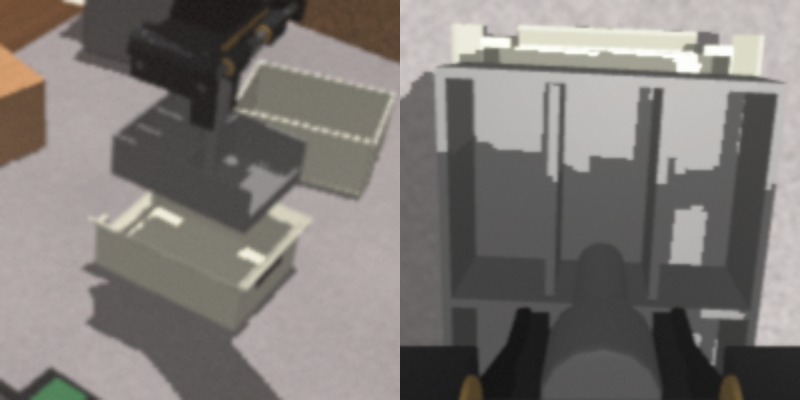

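The insert hangs level and clear of the bin, with its pocket edge at crop (436,67)–(786,82). Now the half turn.

Emit:
arm_command --series '[[[1, 0, 0, 0, -0.09], [1, 0, 0, 0, -0.18], [1, 0, 0, 0, -0.18], [1, 0, 0, 0, -0.18], [1, 0, 0, 0, -0.18], [1, 0, 0, 0, -0.18], [1, 0, 0, 0, -0.18], [1, 0, 0, 0, -0.18], [1, 0, 0, 0, -0.18], [1, 0, 0, 0, -0.18], [1, 0, 0, 0, -0.18], [1, 0, 0, 0, -0.18], [1, 0, 0, 0, -0.18], [1, 0, 0, 0, -0.18], [1, 0, 0, 0, -0.09], [1, 0, 0, 0, -0.06], [1, 0, 0, 0, 0], [1, 0, 0, 0, 0]]]'

```text
clock: 7.68
tcp_pos: [524.3, -249.5, 166.7]
ee_rot: [[0.92, -0.033, 0.391], [-0.39, 0.016, 0.921], [-0.037, -0.999, 0.001]]
ft_force: [-0.1, -0.1, -1.7]
width: 29.4
```

```bash
python3 - <<'E'
from h import *
import pickle
f=pickle.load(open("w2.pkl","rb"))
px=lambda x,y:(220+(x-400+.5)/2-.5,80+(y+.5)/2-.5)
a,b=plane(f,*px(436,67),156),plane(f,*px(786,82),156);v=a-b
print(a.round(1),b.round(1),np.linalg.norm(v),"insert yaw-180 before turn",np.degrees(np.arctan2(v[1],v[0]))-90)
to([536,-253.5,187])
E
```

```text
[ 607.4 -200.9  156. ] [ 610.8 -301.6  156. ] 100.81231177387832 insert yaw-180 before turn 1.9676711976476469
t 7.67 tcp [ 524.3 -249.5  166.7] yaw_x -22.99 tilt [-0.033  0.016] q [ 0.89  0.49 -0.7   1.78  0.35  1.04  1.23] w 29.4 F [-0.1 -0.1 -1.7]
tool shift cm [ 1.16 -2.07  0.09]
```

Emit:
arm_command --series '[[[1, 0, -1, 0, 0], [1, 0, -0.8, 0, 0], [1, 0, 0, 0, -0.05], [1, 0, 0, 0, -0.08], [1, 0, 0, 0, -0.08], [1, 0, 0, 0, -0.08], [1, 0, 0, 0, -0.05], [1, 0, 0, 0, 0], [1, 0, 0, 0, 0]]]'

```text
clock: 8.8
tcp_pos: [527.1, -250.1, 191.5]
ee_rot: [[0.998, -0.027, 0.054], [-0.053, 0.011, 0.999], [-0.028, -1.0, 0.01]]
ft_force: [0.8, 0.6, -1.5]
width: 28.6
```

```bash
python3 -c "
from h import *
to([536,-253.5,187])"
```

```text
t 8.8 tcp [ 527.1 -250.1  191.5] yaw_x -3.05 tilt [-0.027  0.011] q [ 0.95  0.49 -0.79  1.75  0.38  1.1   1.55] w 28.6 F [ 0.8  0.6 -1.5]
tool shift cm [ 0.92  0.43 -0.3 ]
```

Emit:
arm_command --series '[[[1, 0.4, 0, -0.1, 0], [1, 0.3, 0, -0.1, 0], [1, 0, 0, 0, -0.06], [1, 0, 0, 0, -0.05], [1, 0, 0, 0, 0], [1, 0, 0, 0, 0]]]'

```text
clock: 9.55
tcp_pos: [535.4, -252.8, 191.5]
ee_rot: [[0.998, -0.027, -0.057], [0.057, 0.011, 0.998], [-0.026, -1.0, 0.013]]
ft_force: [0.0, -0.1, -2.0]
width: 28.9
```

```bash
python3 -c "
from h import *
to([536,-253.5,187])
f=ctrl.grab_frame('wrist');save(f,'w3')
import pickle;pickle.dump(f,open('w3.pkl','wb'))"
```

```text
t 9.55 tcp [ 535.4 -252.8  191.5] yaw_x 3.29 tilt [-0.027  0.011] q [ 0.96  0.51 -0.82  1.73  0.4   1.11  1.64] w 28.9 F [ 0.  -0.1 -2. ]
tool shift cm [ 0.07  0.44 -0.08]
```

View pics/w3.png

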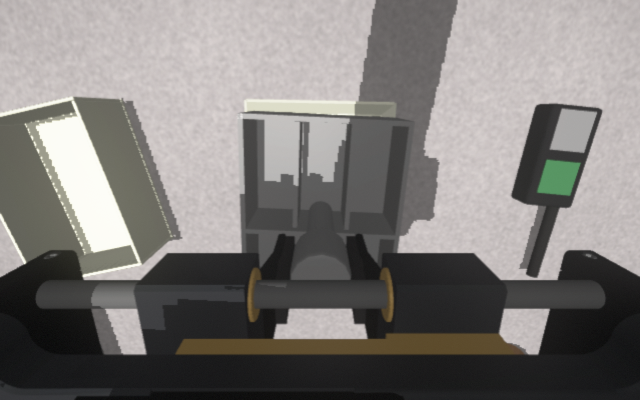

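```bash
python3 - <<'E'
from h import *
import pickle
f=pickle.load(open("w3.pkl","rb"))
a,b=plane(f,241,112,162),plane(f,413,122,162);v=b-a
y=np.degrees(np.arctan2(v[1],v[0]))-90
m=(a+b)/2;t=np.radians(y);print(a.round(1),b.round(1),np.linalg.norm(v),"yaw",y,"centre(top)",(m+73*np.array([np.cos(t),np.sin(t),0])).round(1))
a,b=plane(f,245,100,60),plane(f,396,104,60);print("bin back edge",a.round(1),b.round(1))
g=cv2.cvtColor(f["color"],cv2.COLOR_RGB2GRAY)
E
```

```text
[ 460.4 -303.1  162. ] [ 460.2 -203.9  162. ] 99.14284968370852 yaw 0.08548386771337846 centre(top) [ 533.3 -253.4  162. ]
bin back edge [ 452.2 -322.8   60. ] [ 447.8 -190.2   60. ]
```

Emit:
arm_command --series '[[[1, 0.3, 1, 0, -0.02], [1, 0.1, 1, 0, 0], [1, 0, 1, 0, 0], [1, 0, 0, 0, 0], [1, 0, 0, 0, 0]]]'

```text
clock: 10.22
tcp_pos: [538.4, -252.0, 158.3]
ee_rot: [[0.997, -0.028, -0.078], [0.078, 0.012, 0.997], [-0.027, -1.0, 0.014]]
ft_force: [-0.7, 0.1, -1.8]
width: 28.8
```

```bash
python3 -c "
from h import *
to([538.4,-253.4,145])"
```

```text
t 10.22 tcp [ 538.4 -252.   158.3] yaw_x 4.5 tilt [-0.028  0.012] q [ 0.94  0.55 -0.8   1.75  0.44  1.06  1.63] w 28.8 F [-0.7  0.1 -1.8]
tool shift cm [ 0.03  1.33 -0.15]
```

Emit:
arm_command --series '[[[1, 0.05, 0.6, -0.15, 0], [1, 0.05, 0.5, 0, 0], [1, 0, 0, 0, 0], [1, 0, 0, 0, 0]]]'

```text
clock: 10.72
tcp_pos: [539.5, -253.6, 147.0]
ee_rot: [[0.997, -0.027, -0.078], [0.078, 0.011, 0.997], [-0.026, -1.0, 0.013]]
ft_force: [0.2, 0.1, -1.1]
width: 29.1
```

```bash
python3 -c "
from h import *
to([538.4,-253.4,125])
f=ctrl.grab_frame('wrist')
import pickle;pickle.dump(f,open('w4.pkl','wb'))
cv2.imwrite('pics/w4.png',cv2.resize(f['color'][80:270,220:430,::-1],None,fx=3,fy=3,interpolation=cv2.INTER_CUBIC))"
```

```text
t 10.72 tcp [ 539.5 -253.6  147. ] yaw_x 4.48 tilt [-0.027  0.011] q [ 0.94  0.57 -0.79  1.76  0.45  1.04  1.63] w 29.1 F [ 0.2  0.1 -1.1]
tool shift cm [-0.05  2.21  0.  ]
```

View pics/w4.png

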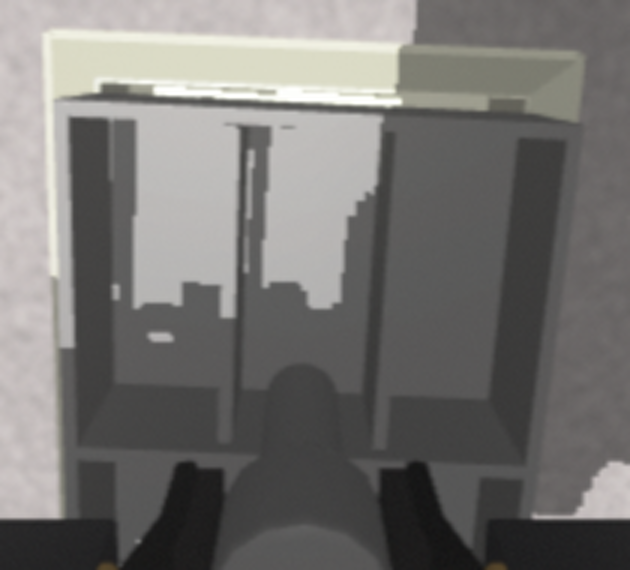

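The insert hangs just above the rim with its pocket edge at crop (55,98)–(581,123), parallel to the bin's back rim at (45,32)–(583,55).

```bash
python3 - <<'E'
from h import *
import pickle
f=pickle.load(open("w4.pkl","rb"))
px=lambda x,y:(220+(x+.5)/3-.5,80+(y+.5)/3-.5)
for n,p,q,z,L in(("ins",(55,98),(581,123),118,73),("bin",(45,32),(583,55),60,87.3)):
    a,b=plane(f,*px(*p),z),plane(f,*px(*q),z);v=b-a;t=np.arctan2(v[1],v[0])-np.pi/2
    print(n,np.linalg.norm(v).round(1),np.degrees(t).round(2),((a+b)/2+L*np.array([np.cos(t),np.sin(t),0])).round(1))
E
```

```text
ins 100.7 1.85 [ 537.1 -254.3  118. ]
bin 132.6 2.21 [ 536.6 -253.7   60. ]
```

Emit:
arm_command --series '[[[1, 0.02, 0.6, -0.01, 0], [1, 0.02, 0.6, -0.01, 0], [1, 0.02, 0.6, -0.01, 0], [1, 0.02, 0.6, -0.01, 0], [1, 0, 0, 0, 0]]]'

```text
clock: 11.4
tcp_pos: [539.4, -253.7, 121.1]
ee_rot: [[0.997, -0.028, -0.078], [0.078, 0.011, 0.997], [-0.027, -1.0, 0.014]]
ft_force: [-1.0, 0.6, -2.3]
width: 28.9
```

```bash
python3 -c "
from h import *
to([538.6,-253.5,82])"
```

```text
t 11.4 tcp [ 539.4 -253.7  121.1] yaw_x 4.47 tilt [-0.028  0.011] q [ 0.92  0.59 -0.77  1.78  0.48  1.    1.61] w 28.9 F [-1.   0.6 -2.3]
tool shift cm [ 0.03  3.91 -0.02]
```

Underside is at about 45 mm, inside the rim, with no contact force. Continuing.

Emit:
arm_command --series '[[[1, 0.01, 0.6, -0.01, 0], [1, 0.01, 0.6, -0.01, 0], [1, 0.01, 0.6, -0.01, 0], [1, 0.01, 0.6, -0.01, 0], [1, 0, 0.5, 0, 0], [1, 0, 0.3, 0, 0], [1, 0, 0, 0, 0]]]'

```text
clock: 12.28
tcp_pos: [539.1, -253.7, 86.8]
ee_rot: [[0.997, -0.028, -0.078], [0.078, 0.011, 0.997], [-0.027, -1.0, 0.014]]
ft_force: [0.5, 1.0, -0.9]
width: 29.1
```

```bash
python3 -c "
from h import *
to([538.3,-253.5,82])"
```

```text
t 12.28 tcp [ 539.1 -253.7   86.8] yaw_x 4.47 tilt [-0.028  0.011] q [ 0.9   0.63 -0.75  1.81  0.52  0.94  1.58] w 29.1 F [ 0.5  1.  -0.9]
tool shift cm [-0.06  0.48  0.02]
```

Emit:
arm_command --series '[[[1, 0, 0.25, 0, 0], [1, 0, 0.15, 0, 0], [1, 0, 0.15, 0, 0], [1, 0, 0.15, 0, 0], [1, 0, 0.15, 0, 0]]]' --newtons 20

```text
clock: 12.9
tcp_pos: [538.8, -252.8, 81.0]
ee_rot: [[0.997, -0.029, -0.078], [0.078, 0.01, 0.997], [-0.028, -1.0, 0.012]]
ft_force: [-5.5, 0.2, 11.6]
width: 29.3
```

Contact reads 11.6 N at z = 81.0, and the seated height at the grasp was 81.2. I'll ease the grip, then open and retreat.

Emit:
arm_command --series '[[[1, 0, 0.1, 0, 0], [1, 0, 0.05, 0, 0], [1, 0, 0, 0, 0], [0.5, 0, 0, 0, 0], [0.3, 0, 0, 0, 0], [0, 0, 0, 0, 0], [0, 0, 0, 0, 0], [0, 0, 0, 0, 0], [0, 0, 0, 0, 0]]]' --newtons 5

```text
clock: 14.02
tcp_pos: [540.1, -253.2, 80.4]
ee_rot: [[0.997, -0.026, -0.078], [0.079, 0.009, 0.997], [-0.025, -1.0, 0.011]]
ft_force: [-0.2, 0.4, -0.6]
width: 81.3
```

Emit:
arm_command --series '[[[0, 0, -0.5, 0, 0], [0, 0, -1.5, 0, 0], [0, 0, -3, 0, 0], [0, 0, -3, 0, 0], [0, 0, -3, 0, 0], [0, 0, -3, 0, 0], [0, 0, -1, 0, 0], [0, 0, 0, 0, 0], [0, -4, 0, 0, 0], [0, -4, 0, 0, 0], [0, 0, 0, 0, 0]]]'

```text
clock: 15.4
tcp_pos: [461.4, -259.6, 238.8]
ee_rot: [[0.996, -0.027, -0.081], [0.081, 0.01, 0.997], [-0.026, -1.0, 0.013]]
ft_force: [0.1, -0.2, 0.8]
width: 87.3
```

```bash
python3 - <<'E'
from h import *
import pickle
st()
fs={n:ctrl.grab_frame(n) for n in("wrist","side","top")};pickle.dump(fs,open("f5.pkl","wb"))
c=[cv2.resize(fs["top"]["color"][165:265,380:480],(400,400),interpolation=cv2.INTER_CUBIC),cv2.resize(fs["side"]["color"][110:210,320:420],(400,400),interpolation=cv2.INTER_CUBIC)]
save(fs["wrist"],"w5");cv2.imwrite("pics/c5.png",np.hstack(c)[:,:,::-1])
E
```

```text
t 15.4 tcp [ 461.4 -259.6  238.8] yaw_x 4.64 tilt [-0.027  0.01 ] q [ 1.13  0.36 -0.88  1.81  0.3   1.14  1.8 ] w 87.3 F [ 0.1 -0.2  0.8]
```

View pics/c5.png

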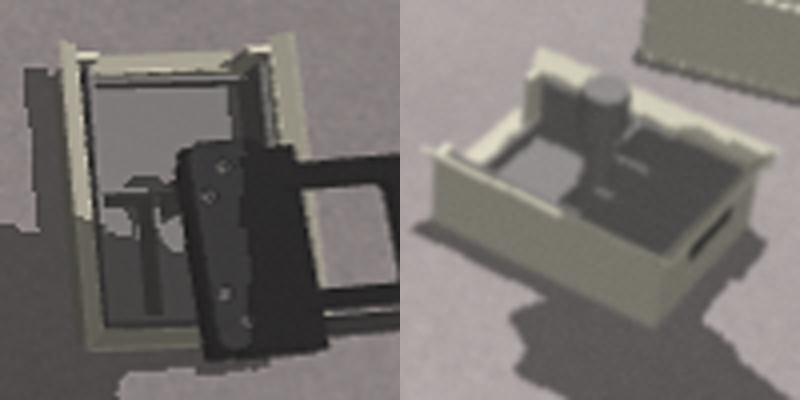

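View pics/w5.png

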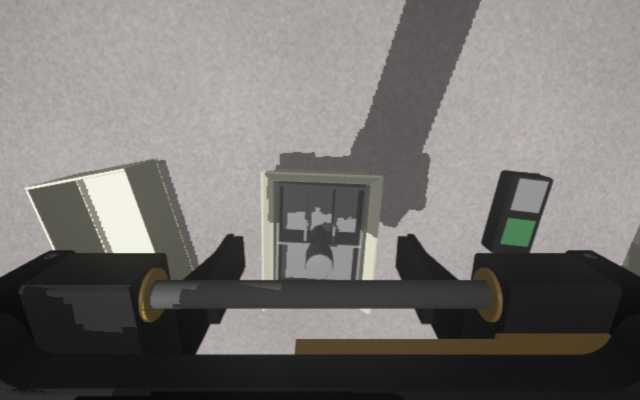

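The side crop has the knob top at (607,93), the same pixel as when seated before. The large compartment is now at the low front. The wrist view has the disc at about (319,261). One numeric check, then I hand in.

```bash
python3 - <<'E'
from h import *
import pickle
a=pickle.load(open("f0.pkl","rb"));b=pickle.load(open("f5.pkl","rb"))
S=ray(b["side"],371.5,132.9);W=ray(b["wrist"],319,261);x,e=tri([S,W]);print("knobtop",x.round(1),np.round(e,1))
d=np.abs(a["top"]["color"][160:260,160:250].astype(int)-b["top"]["color"][160:260,160:250]);print("other bin change",d.mean().round(2),(d.max(2)>40).sum())
g=[cv2.cvtColor(f["side"]["color"][124:150,360:384],cv2.COLOR_RGB2GRAY).astype(np.float32) for f in(a,b)]
print("knob shift px in side",cv2.phaseCorrelate(g[0][:14],g[1][:14]))
st();ctrl.sign_off()
E
```

```text
knobtop [ 536.5 -253.7   99.2] [2.4 2.4]
other bin change 8.45 0
knob shift px in side ((0.03619008060526774, 0.25165616983026773), 1.0288604083988402)
t 15.55 tcp [ 464.9 -258.7  239.7] yaw_x 4.81 tilt [-0.023  0.012] q [ 1.13  0.36 -0.88  1.81  0.3   1.14  1.8 ] w 87.0 F [ 0.2 -0.3  0.3]
the job is handed in; nothing more can be done
```

The right-hand bin held the back-to-front insert. I gripped it by the knob, lifted it clear, turned it half round and lowered it until it touched the floor. I then eased the grip, let go, moved the arm away and handed the job in at 15.6 s.

**Checks that passed**
- The floor contact came at TCP z = 81.0 mm, against 81.2 mm when I first gripped the seated insert. The force then was about 12 N.
- In the final pictures the large compartment is at the low front. In the side view the knob top is within 0.3 px of where it was when seated before.
- In the top view no pixel around the other bin changed by more than 40 grey levels. The mean change there was 8.45 levels, with nothing moved.
- At hand-in the fingers were open, about 160 mm above the release height, and touching nothing.

**Checks that disagreed**
- The final triangulated knob-top height was 99 mm with a 2.4 mm ray miss. It measured 103 mm before, and the given sizes say 106 mm. I put this down to reading the pixel by eye in the last wrist picture, since the contact height and side view both say it is seated.
- The tool picked up a tilt of about 1.6° during the half turn and kept it. I allowed for it when lowering.

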